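Pack the preserve jars by kind

TASK

Sort the five loose preserve jars into the packing trays by colour - yellow lids in the yellow tray, green lids in the green tray, the red lid in the free bay of the red tray - one jar to a bay, each standing upright on the tray's floor. The jars are glass: set them down gently, never let one drop. Leave the red jar that is already packed and the closed carton where they are.

Things in the scene. Friction and masses are not known exactly. Their poses are not given: they have to be found in the camera images.
- tray_yellow: Low kraft tray, fixed to the table at any yaw, bay floors and side bands yellow. 141 mm long (its x), 72 wide (its y); walls and middle divider 20 mm high, 3 thick; floor 3 mm thick. Two bays 66 x 66 mm inside, centred at x = +34.5 and -34.5 mm, y = 0. Origin: centre of underside, z up. Both bays start empty.
- tray_green: Low kraft tray, fixed to the table at any yaw, bay floors and side bands green. 141 mm long (its x), 72 wide (its y); walls and middle divider 20 mm high, 3 thick; floor 3 mm thick. Two bays 66 x 66 mm inside, centred at x = +34.5 and -34.5 mm, y = 0. Origin: centre of underside, z up. Both bays start empty.
- tray_red: Low kraft tray, fixed to the table at any yaw, bay floors and side bands red. 141 mm long (its x), 72 wide (its y); walls and middle divider 20 mm high, 3 thick; floor 3 mm thick. Two bays 66 x 66 mm inside, centred at x = +34.5 and -34.5 mm, y = 0. Origin: centre of underside, z up. The bay at x = +34.5 holds the packed red jar, the other is empty.
- jar_yellow_a: Loose glass preserve jar, bright yellow lid, amber honey, white paper label round the side, white spot 20 mm across on the lid. Upright cylinder 44 mm in diameter, 60 mm high (lid: top 14 mm, as wide as the body), about 0.11 kg. Origin: centre of its underside, z up. Stands on the table at the start. Identical to the other yellow jar; either may go in either bay.
- jar_yellow_b: Loose glass preserve jar, bright yellow lid, amber honey, white paper label round the side, white spot 20 mm across on the lid. Upright cylinder 44 mm in diameter, 60 mm high (lid: top 14 mm, as wide as the body), about 0.11 kg. Origin: centre of its underside, z up. Stands on the table at the start. Identical to the other yellow jar; either may go in either bay.
- jar_green_a: Loose glass preserve jar, green lid, olive-green pesto, white paper label round the side, white spot 20 mm across on the lid. Upright cylinder 44 mm in diameter, 60 mm high (lid: top 14 mm, as wide as the body), about 0.11 kg. Origin: centre of its underside, z up. Stands on the table at the start. Identical to the other green jar; either may go in either bay.
- jar_green_b: Loose glass preserve jar, green lid, olive-green pesto, white paper label round the side, white spot 20 mm across on the lid. Upright cylinder 44 mm in diameter, 60 mm high (lid: top 14 mm, as wide as the body), about 0.11 kg. Origin: centre of its underside, z up. Stands on the table at the start. Identical to the other green jar; either may go in either bay.
- jar_red: Loose glass preserve jar, red lid, dark red jam, white paper label round the side, white spot 20 mm across on the lid. Upright cylinder 44 mm in diameter, 60 mm high (lid: top 14 mm, as wide as the body), about 0.11 kg. Origin: centre of its underside, z up. Stands on the table at the start.
- packed_red: Small preserve jar just like the loose red one (red lid with white spot, 44 mm diameter, 60 mm high), loose but already standing in the bay of the red tray at x = +34.5 mm, its underside on the tray floor 3 mm above the table. Origin: centre of its underside. To be left alone.
- carton: Closed plain kraft carton with a white round sticker on top, 100 x 55 x 62 mm (x, y, z), loose, a finished pack standing on the table beside the trays. Origin: centre of its underside. To be left alone.
Mind the look-alikes: they are no part of the job. What is shaped like the jar_red but purple is not meant. What is shaped like the jar_yellow_a but purple is not meant.

How it is judged:
At the end, for the whole second after the job is handed in: Every jar stands, released and at rest, in a bay of the tray of its own colour, one jar to a bay: centre within about 14 mm of the bay's centre line both ways, underside within 6 mm of the bay floor, within 0.15 rad of upright. The packed red jar is still in its bay ((x of jar_yellow_a in the frame of tray_yellow between 0.019 and 0.05 m or x of jar_yellow_a in the frame of tray_yellow between -0.05 and -0.019 m) and y of jar_yellow_a in the frame of tray_yellow between -0.014 and 0.014 m and z of each of jar_yellow_a, jar_yellow_b in the frame of tray_yellow below 0.009 m and angle between each of jar_yellow_a, jar_yellow_b, jar_green_a, jar_green_b, jar_red, packed_red's own z axis and vertical below 0.15 rad and linear speed of each of jar_yellow_a, jar_yellow_b, jar_green_a, jar_green_b, jar_red, packed_red below 0.02 m/s and angular speed of each of jar_yellow_a, jar_yellow_b, jar_green_a, jar_green_b, jar_red, packed_red below 0.3 rad/s and (x of jar_yellow_b in the frame of tray_yellow between 0.019 and 0.05 m or x of jar_yellow_b in the frame of tray_yellow between -0.05 and -0.019 m) and y of jar_yellow_b in the frame of tray_yellow between -0.014 and 0.014 m and (x of jar_green_a in the frame of tray_green between 0.019 and 0.05 m or x of jar_green_a in the frame of tray_green between -0.05 and -0.019 m) and y of jar_green_a in the frame of tray_green between -0.014 and 0.014 m and z of each of jar_green_a, jar_green_b in the frame of tray_green below 0.009 m and (x of jar_green_b in the frame of tray_green between 0.019 and 0.05 m or x of jar_green_b in the frame of tray_green between -0.05 and -0.019 m) and y of jar_green_b in the frame of tray_green between -0.014 and 0.014 m and (x of jar_red in the frame of tray_red between 0.019 and 0.05 m or x of jar_red in the frame of tray_red between -0.05 and -0.019 m) and y of jar_red in the frame of tray_red between -0.014 and 0.014 m and z of each of jar_red, packed_red in the frame of tray_red below 0.009 m and (x of packed_red in the frame of tray_red between 0.019 and 0.05 m or x of packed_red in the frame of tray_red between -0.05 and -0.019 m) and y of packed_red in the frame of tray_red between -0.014 and 0.014 m); the robot touches nothing.
It fails at once if a jar is dropped: it moves faster than 0.8 m/s (a fall of about 33 mm) while the fingers do not touch it ((linear speed of jar_yellow_a above 0.8 m/s and contact force between the fingers and jar_yellow_a below 0.05 N) or (linear speed of jar_yellow_b above 0.8 m/s and contact force between the fingers and jar_yellow_b below 0.05 N) or (linear speed of jar_green_a above 0.8 m/s and contact force between the fingers and jar_green_a below 0.05 N) or (linear speed of jar_green_b above 0.8 m/s and contact force between the fingers and jar_green_b below 0.05 N) or (linear speed of jar_red above 0.8 m/s and contact force between the fingers and jar_red below 0.05 N)).
It fails at once if the red jar already packed is moved by more than 12 mm (distance of packed_red from where it was at the start of the episode above 0.012 m).
It fails at once if the closed carton is moved by more than 20 mm (distance of carton from where it was at the start of the episode above 0.02 m).
It also fails if it takes over 128 s, if anything falls off the work surface, if the arm or the gripper's body presses on something with over 40 N, if the wrist force passes 120 N, or if a joint passes its speed limit or range.

ROBOT

A 6-joint arm with a two-finger parallel gripper is mounted at the origin on the work surface. World frame = base frame: x ahead of the robot, y to its left, z up, the work surface at z = 0. Lengths are in m, angles in rad, forces in N, time in s.
With the tool pointing down it reaches from about 0.275 to 0.75 m from the base axis. Payload 10.2 kg.
Tool frame: the origin (TCP) lies midway between the tips of the shut fingers; the grasp point (between the pads) lies 19 mm behind it (env.hold_point_z is the distance from the TCP to the grasp point, in m); x points along the fingers, z is the direction in which the jaws open and shut, and the axes are right-handed (so a half turn about x gives the same grasp; the last joint's range is limited). The gripper opens to 85 mm and grips with 20 to 120 N. Pads are 22 mm wide; open, the fingers measure 114 mm over their backs; the gripper's body (76 mm by 85 mm) begins 54 mm behind the grasp point. The pads swing forward as they close: fully open they stand 13 mm farther back than shut.
Start: joints at [-1.413, 0.313, 1.498, -0, 1.331, -0.223], TCP at [0.195, -0.487, 0.198] pointing down, gripper open.
Joint ranges: [-2.94, 2.94], [-0.97, 2.17], [0.19, 2.56], [-1.23, 4.37], [0.02, 3.11], [-2.88, 2.88]. Speed limits (rad/s): [2.39, 2.39, 3.01, 3.14, 3.14, 3.14].

INTERFACE

Orientations are given as a unit quaternion [x, y, z, w].
In Python, from bench import env, kinematics, monitor, eyes, job gives the robot as it stands. The module is installed in compiled form; this text tells all that it offers. Calls block until the motion is done:
- env.reach(position, orientation): joint-space move of the TCP to a pose.
- env.movel(position, velocity=0.15, frame=None, guard=None): straight line of the TCP; frame=None keeps the orientation; velocity is the mean speed in m/s. With guard (N) it stops when the force on the tool has changed by that much, and returns True; else False.
- env.set_joints(angles): joint-space move.
- env.release() and env.close_gripper(effort=None): open the fingers fully, or close them until they stop; effort is the grip in N (None keeps the last).
- env.hold(seconds).
- kinematics.ik(position, orientation): joint angles nearest the present ones, or None.
- monitor.sense(): the state.
- eyes.grab_frame(name): name is "side" or "top" or "wrist"; returns a dict with "frame" (384x512x3 uint8, red, green, blue), "mtx" (3x3 intrinsics, pixels), "k1" (the pictures are not rectified: a ray, as slopes to the right and down, at radius r is drawn at 1 + k1 r^2 times it, then the intrinsics apply), "view" (4x4, takes a point from world to camera coordinates). Camera axes: x right, y down, z forward; pixel columns grow to the right and rows downward; lengths in m; the calibration is good to about 2 mm. A picture is of the moment at which its call begins. There is no depth.
A pose or a line that the arm cannot do raises env.MotionError and nothing moves.
- job.hand_in(): hands the job in, once; it reports no verdict.
The state is a dict: "clock": time; "joints": joint angles; "qvel": joint speeds; "joint_efforts": joint torques, N m; "position": TCP position; "ee_rot": TCP orientation; "contact_force": force on the tool from outside, world axes, zero at the start; "ft_torque": the same for the moment, N m; "finger_gap": opening from 0.0 (shut) to 1.0 (fully open).
Only numpy, scipy, OpenCV 4.12 (cv2) and the standard library are available. Lean on these libraries where they do the work, as an engineer would, in place of code of your own. Each camera call takes 0.05 s, during which the arm holds its last target.

## Working session

There is one attempt and no reset: what is moved stays moved. The work goes in short steps, each a Python script; the robot and the scene stay as the last script left them, time stands still between calls to the robot, and variables do not carry over. Pictures are saved under pics/ and viewed, and the job is handed in when it is done.

```bash
mkdir -p pics
python3 - <<'E'
from bench import env, kinematics, monitor, eyes, job
import cv2, numpy as np
s=monitor.sense(); print(s['clock'],s['position'],s['ee_rot'],env.hold_point_z)
for n in ("top","side","wrist"):
    f=eyes.grab_frame(n); cv2.imwrite(f"pics/{n}0.png",cv2.cvtColor(f["frame"],cv2.COLOR_RGB2BGR))
    print(n,np.round(f["mtx"],1).tolist(),f["k1"],np.round(f["view"],4).tolist())
E
```

```text
0.0 [ 0.19506327 -0.48710139  0.19743096] [ 0.39667189  0.58589438 -0.39600774  0.58528374] 0.0187
top [[354.3, 0.0, 257.1], [0.0, 354.3, 189.0], [0.0, 0.0, 1.0]] -0.03703444719369019 [[-0.0115, -0.9997, 0.0226, 0.0155], [-0.9968, 0.0097, -0.0795, 0.501], [0.0792, -0.0234, -0.9966, 0.9866], [0.0, 0.0, 0.0, 1.0]]
side [[349.3, 0.0, 254.9], [0.0, 349.3, 193.3], [0.0, 0.0, 1.0]] -0.02214573619724282 [[0.9992, -0.04, -0.0084, -0.5106], [-0.0293, -0.5561, -0.8306, 0.0646], [0.0285, 0.8301, -0.5568, 0.9974], [0.0, 0.0, 0.0, 1.0]]
wrist [[328.4, 0.0, 256.1], [0.0, 328.4, 189.8], [0.0, 0.0, 1.0]] 0.025884019968112633 [[0.3718, -0.9283, -0.0015, -0.5241], [-0.8797, -0.3528, 0.3189, -0.0417], [-0.2966, -0.1172, -0.9478, 0.3805], [0.0, 0.0, 0.0, 1.0]]
```

View pics/top0.png

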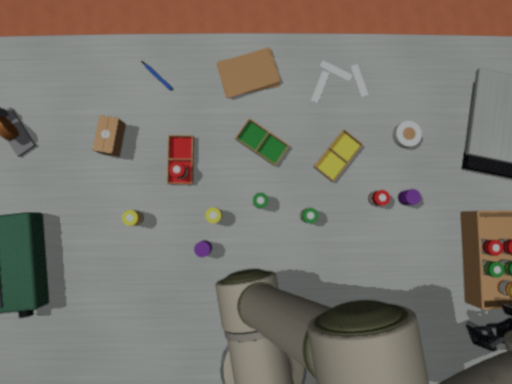

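View pics/side0.png

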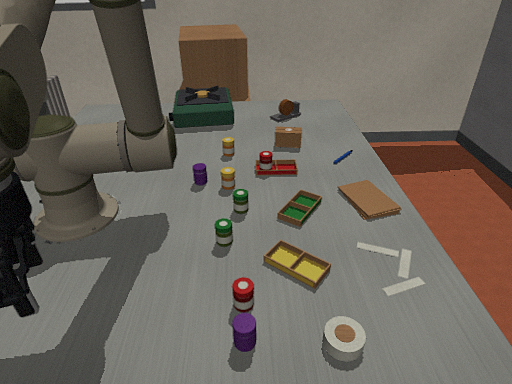

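View pics/wrist0.png

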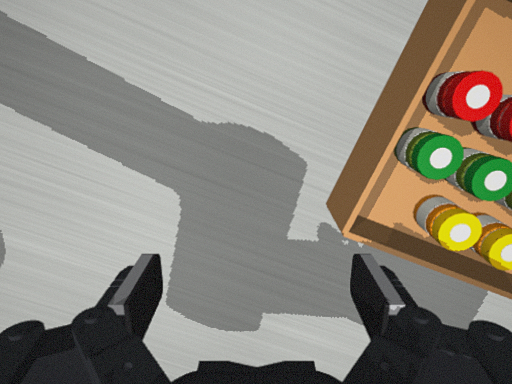

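```bash
cat > h.py <<'E'
from bench import env, kinematics, monitor, eyes, job
import cv2, numpy as np
from scipy.spatial.transform import Rotation as R
def world(f,uv,z):
    uv=np.asarray(uv,float).reshape(-1,1,2)
    n=cv2.undistortPoints(uv,f["mtx"],np.array([f["k1"],0,0,0.])).reshape(-1,2)
    V=f["view"];c=-V[:3,:3].T@V[:3,3]
    d=np.c_[n,np.ones(len(n))]@V[:3,:3]
    return c+d*((z-c[2])/d[:,2])[:,None]
def masks(f):
    h=cv2.cvtColor(f["frame"],cv2.COLOR_RGB2HSV)
    H,S,V=[h[...,i].astype(int) for i in range(3)]
    return {"yellow":(abs(H-29)<6)&(S>120)&(V>90),"green":(abs(H-62)<15)&(S>120)&(V>40),
      "red":((H<6)|(H>174))&(S>170)&(V>90),"purple":(abs(H-137)<12)&(S>90)}
def blobs(m,amin=25):
    n,l,st,c=cv2.connectedComponentsWithStats(m.astype(np.uint8))
    return [(st[i],c[i],l==i) for i in range(1,n) if st[i][4]>=amin]
def quat(a):
    z=np.array([np.cos(a),np.sin(a),0]);x=np.array([0,0,-1.]);y=np.cross(z,x)
    return R.from_matrix(np.c_[x,y,z]).as_quat()
def save(f,name,k=1):
    cv2.imwrite("pics/"+name,cv2.cvtColor(f["frame"],cv2.COLOR_RGB2BGR))
E
python3 - <<'E'
from h import *
for n in("top","side"):
  f=eyes.grab_frame(n)
  for k,m in masks(f).items():
    for st,c,l in blobs(m):
        # lids: hull centroid
        pts=cv2.findNonZero(l.astype(np.uint8)); hull=cv2.convexHull(pts);M=cv2.moments(hull)
        if M['m00']==0: continue
        c2=np.array([M['m10'],M['m01']])/M['m00']
        r=cv2.minAreaRect(pts); 
        print(n,k,st[4],np.round(c2,1),"z.003",np.round(world(f,c2,.003)[0][:2],4),"z.06",np.round(world(f,c2,.06)[0][:2],4),"box",np.round(r[1],1),round(r[2],1))
f=eyes.grab_frame("top")
cv2.imwrite("pics/topz.png",cv2.resize(cv2.cvtColor(f["frame"][90:270,90:440],cv2.COLOR_RGB2BGR),None,fx=2.28,fy=2.28,interpolation=cv2.INTER_CUBIC))
E
```

```text
top yellow 446 [345.8 146.4] z.003 [ 0.6255 -0.2526] z.06 [ 0.6141 -0.2366] box [21.4 21.2] 37.9
top yellow 466 [331.3 164.6] z.003 [ 0.572  -0.2079] z.06 [ 0.5636 -0.1944] box [21.4 21.9] 37.9
top yellow 107 [213.2 214.9] z.003 [0.4291 0.1365] z.06 [0.4287 0.1307] box [14.1 14.1] 45.0
top yellow 118 [130.5 217.6] z.003 [0.424 0.373] z.06 [0.4238 0.354 ] box [13. 15.] 90.0
top green 422 [251.9 134.9] z.003 [0.6613 0.0232] z.06 [0.6479 0.0238] box [20.8 20.5] 33.7
top green 425 [271.7 148.2] z.003 [ 0.6216 -0.0343] z.06 [ 0.6104 -0.0305] box [20.8 20.5] 33.7
top green 78 [260.2 200.1] z.003 [0.4704 0.0012] z.06 [0.4677 0.003 ] box [12. 13.] 90.0
top green 92 [309.8 215.3] z.003 [ 0.4247 -0.1414] z.06 [ 0.4246 -0.1316] box [13. 14.] 90.0
top green 146 [495.3 268.8] z.003 [ 0.2605 -0.6872] z.06 [ 0.2695 -0.6469] box [14. 18.] 90.0
top green 54 [509.2 267.7] z.003 [ 0.2626 -0.7304] z.06 [ 0.2715 -0.6877] box [12.  4.] 90.0
top red 438 [180. 147.] z.003 [0.627  0.2327] z.06 [0.6155 0.2216] box [20. 20.] 90.0
top red 315 [179.5 171. ] z.003 [0.5568 0.2336] z.06 [0.5492 0.2224] box [20. 21.
[... 805 characters left out ...]
76] z.06 [ 0.6469 -0.0429] box [19.9  8.5] 18.4
side green 184 [294.2 212.4] z.003 [ 0.6226 -0.0191] z.06 [ 0.6094 -0.0943] box [20.4 10. ] 19.7
side green 146 [223.  225.5] z.003 [ 0.4216 -0.068 ] z.06 [ 0.4274 -0.1386] box [13. 16.] 90.0
side red 42 [265.5 153.6] z.003 [0.5646 0.3479] z.06 [0.5569 0.238 ] box [ 5. 11.] 90.0
side red 75 [285.5 167. ] z.003 [0.6275 0.2434] z.06 [0.6139 0.1434] box [ 4. 17.] 90.0
side red 195 [242.7 285.8] z.003 [ 0.4727 -0.2826] z.06 [ 0.4737 -0.3328] box [19.2 17.4] 26.6
side purple 251 [199.7 173.5] z.003 [0.3324 0.2151] z.06 [0.3468 0.1177] box [21.3 12.4] 83.7
side purple 770 [244.  331.7] z.003 [ 0.4739 -0.3983] z.06 [ 0.4748 -0.4375] box [38. 23.] 90.0
```

View pics/topz.png

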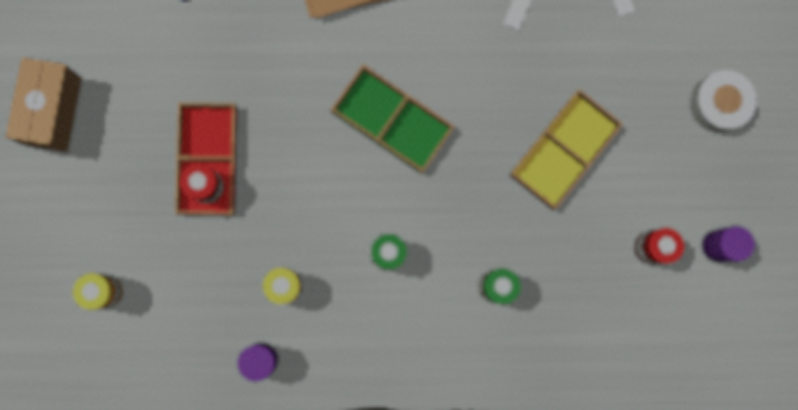

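```bash
cat >> h.py <<'E'
def corr(f,p):
    V=f["view"];c=-V[:3,:3].T@V[:3,3]
    p=np.asarray(p); return p-0.5*0.017*(p-c[:2])/c[2]
ZG=0.022; ZT=0.16
def go(xy,z,a):
    cur=np.array(monitor.sense()["joints"]);best=None
    for k in(0,np.pi):
        q=kinematics.ik([*xy,z],quat(a+k))
        if q is not None:
            c=np.abs(np.array(q)-cur).max()
            if best is None or c<best[0]: best=(c,a+k)
    env.reach([*xy,z],quat(best[1])); return best[1]
def st(t):
    s=monitor.sense();print(t,round(s["clock"],2),np.round(s["position"],4),"gap",round(s["finger_gap"],3),"F",np.round(s["contact_force"],2))
    return s
def pick(xy,a):
    go(xy,ZT,a)
    b=env.movel([*xy,0.07],0.2); b=env.movel([*xy,ZG],0.08,guard=8); st(f"down guard={b}")
    env.close_gripper(30); st("closed")
    env.movel([*xy,ZT],0.15); st("lifted")
def place(xy,a):
    go(xy,ZT,a); st("above")
    env.movel([*xy,ZG+0.003+0.012],0.15)
    g=env.movel([*xy,ZG+0.003-0.0015],0.02,guard=3); st(f"set guard={g}")
    env.release(); env.movel([*xy,ZT],0.2); st("up")
E
python3 - <<'E'
from h import *
f=eyes.grab_frame("top")
V=f["view"];print("cam",-V[:3,:3].T@V[:3,3])
t=corr(f,[.572,-.2079]);print(t)
a=np.radians(50.2)
pick([.4246,-.1316],np.radians(50.2)) if 0 else None
# green jar first -> green far bay
t=corr(f,[.6216,-.0343]);print(t)
pick([.4246,-.1316],np.radians(-34.6))
save(eyes.grab_frame("side"),"s1.png")
place(t,np.radians(-34.6))
save(eyes.grab_frame("side"),"s2.png");save(eyes.grab_frame("wrist"),"w2.png")
E
```

```text
cam [0.42143087 0.03373034 1.0226917 ]
[ 0.57074856 -0.20589171]
[ 0.61993631 -0.03373457]
down guard=False 3.27 [ 0.425  -0.1318  0.0225] gap 0.999 F [ 0.74 -0.26  0.95]
closed 3.76 [ 0.425  -0.1319  0.0225] gap 0.482 F [ 0.09 -0.24  4.84]
lifted 4.83 [ 0.4241 -0.1313  0.1591] gap 0.484 F [-0.86 -0.19 -2.15]
above 5.75 [ 0.6192 -0.0344  0.1597] gap 0.483 F [ 0.64 -0.38 -0.18]
set guard=True 7.28 [ 0.6201 -0.0338  0.0256] gap 0.481 F [ 0.4  -0.13  4.13]
up 8.62 [ 0.6193 -0.0336  0.1586] gap 0.999 F [ 0.01 -0.76 -0.58]
```

```bash
python3 -c "
import cv2,numpy as np
a=[cv2.imread('pics/'+n) for n in('s1.png','s2.png')]
cv2.imwrite('pics/cmp1.png',np.hstack([i[100:340,120:420] for i in a]+[cv2.imread('pics/w2.png')[::2,::2][:192].copy() if 0 else np.zeros((240,1,3),np.uint8)]))"
```

```text
(no output)
```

View pics/cmp1.png

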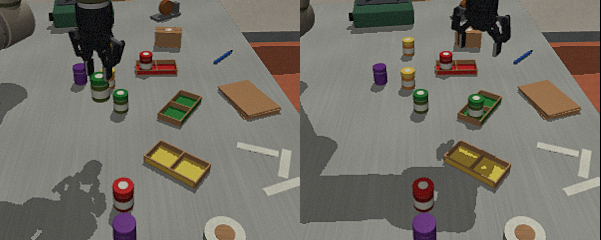

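View pics/w2.png

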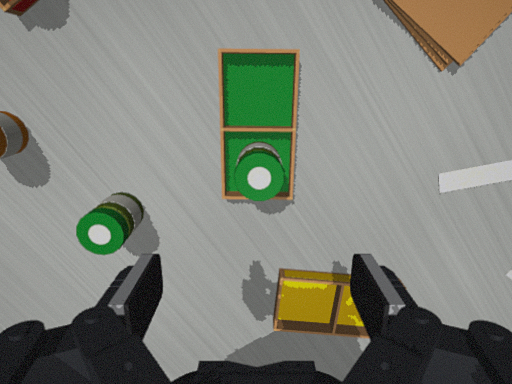

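The side views show the green jar carried upright, then standing in the near green bay. The wrist view has its lid spot at (259,178) and the tray rim corners at about (220,49), (299,49), (293,199) and (223,199). I'll check the centring numerically.

Run:
```python
from h import *
f=eyes.grab_frame("wrist")
r=world(f,[(220,49),(299,49),(294,199),(223,199)],.02)[:,:2]
c=r.mean(0); far=(r[0]+r[1])/2; near=(r[2]+r[3])/2; u=(near-far);print("len",np.linalg.norm(u),"ang",np.degrees(np.arctan2(*u[::-1])),"wid",np.linalg.norm(r[1]-r[0]))
u/=np.linalg.norm(u);v=np.array([-u[1],u[0]])
j=world(f,[(259,178)],.063)[0][:2]
print(c,j,"jar in tray",(j-c)@u,(j-c)@v,"free bay",c-.0345*u)
```

```text
len 0.14027138032331377 ang -124.81464032260557 wid 0.0692994292176065
[ 0.6413177  -0.00447449] [ 0.6214541  -0.03328837] jar in tray 0.03499688686544022 0.0001424386201006176 free bay [0.66101455 0.02385012]
```

The jar is within 1 mm of the bay centre, so I'll do the rest the same way.

```bash
python3 - <<'E'
from h import *
r=np.radians
f=eyes.grab_frame("top"); C=lambda p:corr(f,p)
def run(n,j,ja,t,ta):
    print("==",n); pick(j,r(ja)); place(t,r(ta))
    save(eyes.grab_frame("side"),f"s_{n}.png")
run("g2",[.4690,.0012],-34.6,[.6605,.0235],-34.6)
run("y1",[.4287,.1307],50.2,C([.572,-.2079]),50.2)
save(eyes.grab_frame("wrist"),"w_y1.png")
E
python3 -c "
import cv2,numpy as np
cv2.imwrite('pics/cmp2.png',np.vstack([np.hstack([cv2.imread('pics/s_g2.png')[100:340,100:400],cv2.imread('pics/s_y1.png')[100:340,100:400]])]))"
```

```text
== g2
down guard=False 10.83 [0.4694 0.0011 0.0225] gap 0.997 F [ 0.6   0.34 -0.36]
closed 11.32 [0.4692 0.0013 0.0225] gap 0.487 F [-2.26  0.07  6.98]
lifted 12.39 [0.4685 0.0013 0.1592] gap 0.486 F [ 0.65  0.4  -1.  ]
above 13.18 [0.6597 0.0234 0.1594] gap 0.481 F [ 0.35  0.21 -0.58]
set guard=True 14.71 [0.6604 0.0236 0.0257] gap 0.481 F [ 0.32 -0.15  4.02]
up 16.04 [0.6599 0.0236 0.1586] gap 1.004 F [ 0.83  0.13 -0.93]
== y1
down guard=False 18.63 [0.4291 0.1307 0.0225] gap 0.999 F [-0.05 -0.02  0.87]
closed 19.12 [0.4293 0.1308 0.0225] gap 0.484 F [0.46 0.18 5.7 ]
lifted 20.19 [0.4282 0.1307 0.1592] gap 0.481 F [ 0.63  0.01 -0.17]
above 21.56 [ 0.5709 -0.2046  0.1601] gap 0.484 F [-0.34  0.36 -0.78]
set guard=True 23.09 [ 0.5709 -0.2059  0.0256] gap 0.487 F [0.2  0.23 3.6 ]
up 24.43 [ 0.5702 -0.2056  0.1586] gap 1.001 F [-0.16  0.25 -0.21]
```

View pics/cmp2.png

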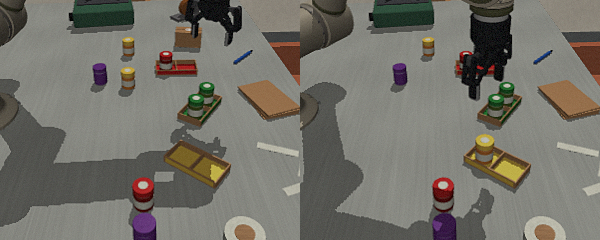

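View pics/w_y1.png

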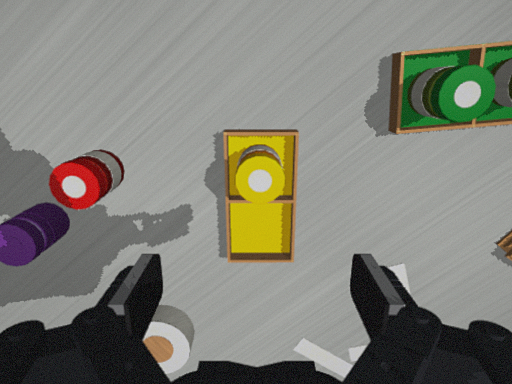

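Both green jars are in their tray, and a yellow jar stands in the near yellow bay, with its lid spot at (260,181) and the tray square to the gripper in the wrist view. Next are the second yellow jar and the red one.

```bash
python3 - <<'E'
from h import *
r=np.radians
f=eyes.grab_frame("top"); C=lambda p:corr(f,p)
def run(n,j,ja,t,ta):
    print("==",n); pick(j,r(ja)); place(t,r(ta))
run("y2",[.4238,.354],50.2,C([.6255,-.2526]),50.2)
save(eyes.grab_frame("wrist"),"w_y2.png")
run("red",[.4722,-.3315],0,C([.627,.2327]),90)
save(eyes.grab_frame("wrist"),"w_red.png")
env.set_joints([-1.413,0.313,1.498,0,1.331,-0.223])
save(eyes.grab_frame("side"),"s_end.png");save(eyes.grab_frame("top"),"t_end.png"); st("home")
E
python3 -c "
import cv2,numpy as np
L=lambda n:cv2.resize(cv2.imread('pics/'+n),(400,300),interpolation=cv2.INTER_AREA)
cv2.imwrite('pics/cmp3.png',np.vstack([np.hstack([L('w_y2.png'),L('w_red.png')]),np.hstack([L('s_end.png'),L('t_end.png')])]))"
```

```text
== y2
down guard=False 28.01 [0.4241 0.3542 0.0224] gap 0.998 F [0.04 0.21 0.22]
closed 28.5 [0.4244 0.3543 0.0227] gap 0.486 F [0.95 0.98 5.  ]
lifted 29.57 [0.4233 0.3537 0.1589] gap 0.487 F [-0.31 -0.26 -2.15]
above 31.84 [ 0.6241 -0.2491  0.1601] gap 0.486 F [ 0.6  -0.5  -2.25]
set guard=True 33.37 [ 0.6239 -0.2501  0.0258] gap 0.483 F [0.68 0.69 4.12]
up 34.7 [ 0.6233 -0.2499  0.1585] gap 1.0 F [ 0.17 -0.18 -0.42]
== red
down guard=False 36.83 [ 0.4724 -0.3317  0.0224] gap 1.0 F [-0.04  0.18 -0.51]
closed 37.32 [ 0.4725 -0.3318  0.0226] gap 0.488 F [ 0.59 -0.14  5.16]
lifted 38.38 [ 0.4718 -0.3311  0.1589] gap 0.483 F [-0.35  0.22 -1.36]
above 40.48 [0.6256 0.2299 0.16  ] gap 0.482 F [-0.37 -0.38 -0.91]
set guard=True 42.0 [0.6252 0.2312 0.0257] gap 0.487 F [-0.08  0.29  3.67]
up 43.33 [0.6247 0.2309 0.1586] gap 1.003 F [-0.09 -0.53  0.68]
home 46.42 [ 0.1957 -0.4871  0.1978] gap 1.001 F [-0.65 -0.04  0.28]
```

View pics/cmp3.png

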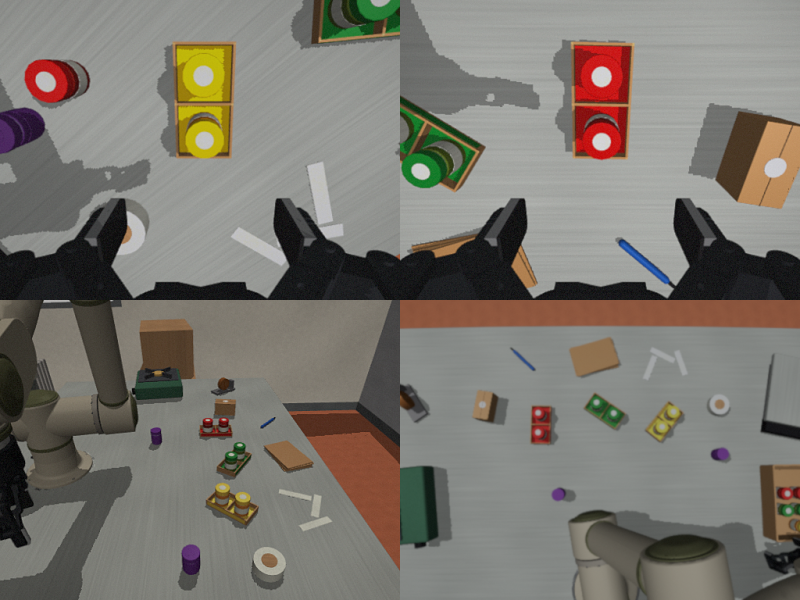

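All six jars are upright, two per tray. The wrist views show the yellow and red pairs inside their rims, and in the top view the carton and packed red jar look unmoved. I'll do a quick numeric check of the lid spots from the top camera.

Run:
```python
from h import *
f=eyes.grab_frame("top")
h=cv2.cvtColor(f["frame"],cv2.COLOR_RGB2HSV)
bays={"y1":[.572,-.2079],"y2":[.6255,-.2526],"g1":[.6216,-.0343],"g2":[.6613,.0232],"r":[.627,.2327],"packed":[.558,.2327]}
axs={"y":50.2,"g":-34.6,"r":90,"p":90}
spots=[c for s,c,l in blobs((h[...,1]<90)&(h[...,2]>165),6) if s[4]<80]
W=world(f,spots,.063)[:,:2]
for k,b in bays.items():
    b=corr(f,b);i=np.argmin(np.linalg.norm(W-b,axis=1));d=W[i]-b;a=np.radians(axs[k[0]])
    print(k,np.round(spots[i],1),"off y,x mm",np.round(1e3*np.array([d@[np.cos(a),np.sin(a)],d@[np.sin(a),-np.cos(a)]]),1))
a=cv2.imread("pics/top0.png");b=cv2.imread("pics/t_end.png")
d=cv2.absdiff(a,b).max(2);print("carton diff",(d[110:160,90:130]>30).sum())
job.hand_in(); print("handed in")
```

```text
y1 [349.7 142.2] off y,x mm [ 3.5 68.3]
y2 [349.7 142.2] off y,x mm [ 3.6 -0.9]
g1 [349.7 142.2] off y,x mm [125.6 172.4]
g2 [176.5 144. ] off y,x mm [-147.3 -150.3]
r [176.5 144. ] off y,x mm [-0.4 -1.9]
packed [176.  169.5] off y,x mm [ 0.4 -3.8]
carton diff 0
the job is handed in; nothing more can be done
handed in
```

All five loose jars are sorted, one to a bay in the tray of their own colour, and the job is handed in. The robot's clock read about 46 s of the 128 s allowed. Each jar was lowered slowly until contact and set down about 0.7 mm above the nominal floor height, or closer. The arm is back at its start pose, clear of everything.

**What the last checks showed:**
- **Pictures:** the final side, top and wrist pictures show all six jars upright, two to a tray.
- **Offsets from bay centre:** the second yellow jar is about 4 mm off and the red jar about 2 mm. The first green jar was within 1 mm, from a wrist view just after it was set down. All are well inside the 14 mm limit.
- **Left alone:** the carton's patch of the top picture shows no change from the start. The packed red jar sits about 4 mm from its estimated bay centre and showed no visible movement.

**What did not work:** the final top-camera check missed the lid spots of the first yellow jar and both green jars. It matched their bays to other jars' spots, so the 68 mm and larger offsets it printed for them are wrong matches. I handed in from that same script without redoing the check. The first yellow jar and the second green one therefore rest on the pictures and the recorded set-down positions.

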